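Set out the graded hand bells on the counter display

TASK

Set the four brass hand bells out in order of size on the white display riser, one upright in the middle of each blue felt pad, with the largest next to the yellow price ticket and going down to the smallest at the other end. Put each one down gently, without dropping it or tipping any over.

Things in the scene. Friction and masses are not known exactly. Their poses are not given: they have to be found in the camera images.
- bell_1: Largest of the four brass hand bells, standing mouth down: 146 mm tall over all; the brass bell is 74 mm wide at the mouth and 66 mm high, and above it rises a straight round dark-wood handle 17 mm thick (a 20 mm ferrule covers its lowest 3 mm). Loose. Origin: centre of the mouth's underside; z up. Yaw means nothing.
- bell_2: Second largest of the four brass hand bells, standing mouth down: 126 mm tall over all; the brass bell is 64 mm wide at the mouth and 56 mm high, and above it rises a straight round dark-wood handle 16 mm thick (a 18 mm ferrule covers its lowest 3 mm). Loose. Origin: centre of the mouth's underside; z up. Yaw means nothing.
- bell_3: Third largest of the four brass hand bells, standing mouth down: 106 mm tall over all; the brass bell is 54 mm wide at the mouth and 47 mm high, and above it rises a straight round dark-wood handle 15 mm thick (a 17 mm ferrule covers its lowest 3 mm). Loose. Origin: centre of the mouth's underside; z up. Yaw means nothing.
- bell_4: Smallest of the four brass hand bells, standing mouth down: 86 mm tall over all; the brass bell is 44 mm wide at the mouth and 38 mm high, and above it rises a straight round dark-wood handle 14 mm thick (a 16 mm ferrule covers its lowest 3 mm). Loose. Origin: centre of the mouth's underside; z up. Yaw means nothing.
- pad_a: Round blue felt pad, 80 mm across, 2 mm thick, fixed on the white display riser (board 460 x 100 mm). The pads lie in a row at 92 mm centres in the order a, b, c, d along the pads' own +y, which is within 0.2 rad of world y. Origin: centre of its underside, 30 mm above the counter; the upper face is 32 mm above the counter; z up.
- pad_b: Round blue felt pad, 80 mm across, 2 mm thick, fixed on the white display riser (board 460 x 100 mm). The pads lie in a row at 92 mm centres in the order a, b, c, d along the pads' own +y, which is within 0.2 rad of world y. Origin: centre of its underside, 30 mm above the counter; the upper face is 32 mm above the counter; z up.
- pad_c: Round blue felt pad, 80 mm across, 2 mm thick, fixed on the white display riser (board 460 x 100 mm). The pads lie in a row at 92 mm centres in the order a, b, c, d along the pads' own +y, which is within 0.2 rad of world y. Origin: centre of its underside, 30 mm above the counter; the upper face is 32 mm above the counter; z up.
- pad_d: Round blue felt pad, 80 mm across, 2 mm thick, fixed on the white display riser (board 460 x 100 mm). The pads lie in a row at 92 mm centres in the order a, b, c, d along the pads' own +y, which is within 0.2 rad of world y. Origin: centre of its underside, 30 mm above the counter; the upper face is 32 mm above the counter; z up.
- ticket: Price-ticket stand, fixed on one end of the riser (either end), 67 mm beyond the outermost pad's centre: a wooden foot 28 x 55 x 14 mm with a blank yellow card 52 mm wide; 76 mm high over the riser. Origin: centre of the foot's underside, on the riser. At the other end stands a dark picture frame, 60 mm wide, 80 mm high (not listed).

How it is judged (in metres and radians):
At the end, for the whole second after the job is handed in: Each bell stands upright (within 0.08 rad) and at rest on the felt pad of its rank, counted from the price-ticket end (largest nearest the ticket, smallest farthest), its centre within 12 mm of the pad's centre, and no finger touches it (z of bell_1 in the frame of pad_a between -0.001 and 0.006 m and angle between each of bell_1, bell_2, bell_3, bell_4's own z axis and vertical below 0.08 rad and linear speed of each of bell_1, bell_2, bell_3, bell_4 below 0.02 m/s and contact force between each of bell_1, bell_2, bell_3, bell_4 and the fingers below 0.1 N and z of bell_2 in the frame of pad_a between -0.001 and 0.006 m and z of bell_3 in the frame of pad_a between -0.001 and 0.006 m and z of bell_4 in the frame of pad_a between -0.001 and 0.006 m and ((horizontal distance between ticket and pad_a below 0.12 m and horizontal distance between bell_1 and pad_a below 0.012 m and horizontal distance between bell_2 and pad_b below 0.012 m and horizontal distance between bell_3 and pad_c below 0.012 m and horizontal distance between bell_4 and pad_d below 0.012 m) or (horizontal distance between ticket and pad_d below 0.12 m and horizontal distance between bell_1 and pad_d below 0.012 m and horizontal distance between bell_2 and pad_c below 0.012 m and horizontal distance between bell_3 and pad_b below 0.012 m and horizontal distance between bell_4 and pad_a below 0.012 m))).
It fails at once if a bell topples or is tipped over (more than about 45 degrees) (angle between any of bell_1, bell_2, bell_3, bell_4's own z axis and vertical above 0.8 rad).
It fails at once if a bell is dropped or thrown: moves faster than 0.6 m/s with no finger on it (a fall of about 2 cm) ((contact force between bell_1 and the fingers below 0.05 N and linear speed of bell_1 above 0.6 m/s) or (contact force between bell_2 and the fingers below 0.05 N and linear speed of bell_2 above 0.6 m/s) or (contact force between bell_3 and the fingers below 0.05 N and linear speed of bell_3 above 0.6 m/s) or (contact force between bell_4 and the fingers below 0.05 N and linear speed of bell_4 above 0.6 m/s)).
It also fails if it takes over 99 s, if anything falls off the work surface, if the arm or the gripper's body presses on something with over 40 N, if the wrist force passes 120 N, or if a joint passes its speed limit or range.

ROBOT

A 6-joint arm with a two-finger parallel gripper is mounted at the origin on the work surface. World frame = base frame: x ahead of the robot, y to its left, z up, the work surface at z = 0. Lengths are in mm, angles in rad, forces in N, time in s.
With the tool pointing down it reaches from about 350 to 875 mm from the base axis. Payload 4.2 kg.
Tool frame: the origin (TCP) lies at the very end of the fingers, on their centre line; the grasp point (between the pads) lies 19 mm behind it; z points along the fingers, y is the line along which they close (so a half turn about z gives the same grasp; the last joint's range is limited). The gripper opens to 87 mm and grips with 3 to 60 N. Pads are 19 mm wide; open, the fingers measure 117 mm over their backs; the gripper's body (75 mm by 190 mm) begins 51 mm behind the grasp point.
Start: joints at [-0.85, 0.385, 0.008, 0, -1.194, -0.259], TCP at [278.486, -559.504, 222.55] pointing down, gripper open.
Joint ranges: [-3.14, 3.14], [-1.21, 2.06], [-1.07, 1.41], [-3.16, 2.05], [-2.99, -0.16], [-3.1, 3.1]. Speed limits (rad/s): [2.79, 2.79, 3.14, 3.14, 3.14, 3.14].

INTERFACE

Orientations are given as a unit quaternion [x, y, z, w].
In Python, from plant import manip gives the robot as it stands.
- The arm moves only by the tool move_arm, never from a script. Its argument "steps" is a list of rows, each a list of 3 entries, a list of its own where there are three numbers: the shift along the world's x, y, z in cm, then the turn, a rotation vector about the world's x, y, z in degrees, then the opening, from 0 (shut) to 1 (fully open). In form: [[[tx, ty, tz], [rx, ry, rz], hand], ...]. A call has exactly 5 rows; each row shifts and turns the commanded pose from where the row before left it; what a row does not reach is not made up. A row lasts 1/8 s, in which the tool goes at most 62.5 mm and 10.7 degrees, less where a joint would pass 70% of its speed; a pose out of reach is approached as far as the arm can. A call is refused whole if a number of a shift passes 6.25 or a number of a turn 10.7, either way. A call with a gripper value outside its range is refused whole. The fingers move at their own pace and stop on an object; "grip_force" is the grip in N (left out, the last holds). Time passes only in rows, so rows that do not move let the fingers close, or fill a call up. It gives the time, the measured TCP pose, the force, the opening and the grip force at its end, in the units of the state.
- manip.sense(): the state, without advancing time (a new reading comes with each control period).
- manip.read_camera(name): name is "side" or "top" or "wrist"; returns a dict with "pixels" (400x640x3 uint8, red, green, blue), "range_z" (400x640 float32, mm along the optical axis (not along the pixel's ray), 0 where there is no reading), "K" (3x3 intrinsics, pixels), "T" (4x4, takes a point from camera to world coordinates). Camera axes: x right, y down, z forward; pixel columns grow to the right and rows downward; lengths in mm; the calibration is good to about 2 mm. A picture is of the moment at which its call begins.
- manip.sign_off(): hands the job in; it is judged then, once.
The state is a dict: "time": time; "joints": joint angles; "qd": joint speeds; "tau": joint torques, N m; "position": TCP position; "ee_rot": TCP orientation; "contact_force": force on the tool from outside, world axes, zero at the start; "torque": the same for the moment, N m; "width": opening from 0.0 (shut) to 1.0 (fully open); "finger_force": force on a finger pad.
Only numpy, scipy, OpenCV 4.12 (cv2) and the standard library are available. Lean on these libraries where they do the work, as an engineer would, in place of code of your own. Each camera call takes 0.05 s, during which the arm holds its last target. There are 200 camera calls.

## Working session

There is one attempt and no reset: what is moved stays moved. The work goes in short steps, Python scripts to look and compute and a tool call to move; the robot and the scene stay as the last step left them, time stands still between calls to the robot, and variables do not carry over. Pictures are saved under pics/ and viewed, at most 14 in all, crops included, and the job is handed in when it is done.

Besides the shell and the picture viewer there is one more tool, called after "Emit:" in YAML: its name, and indented under it one key for each argument. move_arm: Moves the arm, as the interface text tells. Its arguments: {"type":"object","properties":{"steps":{"type":"array","items":{"type":"array"}},"grip_force":{"type":"number"}},"required":["steps"]}

```bash
mkdir -p pics; python3 - <<'E'
from plant import manip
import cv2,numpy as np
s=manip.sense();print(s)
for n in("top","side"):
    c=manip.read_camera(n);cv2.imwrite(f"pics/{n}0.png",c["pixels"][:,:,::-1]);np.savez(f"{n}0.npz",**c)
    print(n,c["K"].round(1).tolist(),c["T"].round(3).tolist())
E
```

```text
{'time': 0.0, 'joints': array([-8.50424591e-01,  3.85554871e-01,  6.63232736e-03, -5.04187136e-04,
       -1.19399869e+00, -2.58609635e-01]), 'qd': array([-8.83198340e-04, -4.91831111e-05,  1.65271255e-03,  8.86776269e-04,
       -5.89577442e-04, -3.96015721e-04]), 'tau': array([-6.32430310e-04, -3.90660059e+01,  1.87405998e+01,  4.21989486e+00,
        1.10384321e-02, -1.94299637e-04]), 'position': array([ 278.20952156, -558.99299231,  221.46239571]), 'ee_rot': array([-2.28744610e-01,  9.73485860e-01,  1.04785999e-03, -2.92745537e-04]), 'contact_force': array([-0.32768655, -0.63810757,  0.40493946]), 'torque': array([ 0.01681587,  0.00483194, -0.03587335]), 'finger_force': 0.0, 'width': 1.0002341823101464}
top [[449.0, 0.0, 316.7], [0.0, 449.0, 194.5], [0.0, 0.0, 1.0]] [[-0.067, -0.975, 0.213, 361.173], [-0.998, 0.065, -0.015, 9.91], [0.001, -0.213, -0.977, 993.36], [0.0, 0.0, 0.0, 1.0]]
side [[390.1, 0.0, 321.1], [0.0, 390.1, 200.6], [0.0, 0.0, 1.0]] [[-0.991, -0.087, 0.099, 449.508], [-0.132, 0.716, -0.686, 757.059], [-0.011, -0.693, -0.721, 826.617], [0.0, 0.0, 0.0, 1.0]]
```

View pics/top0.png

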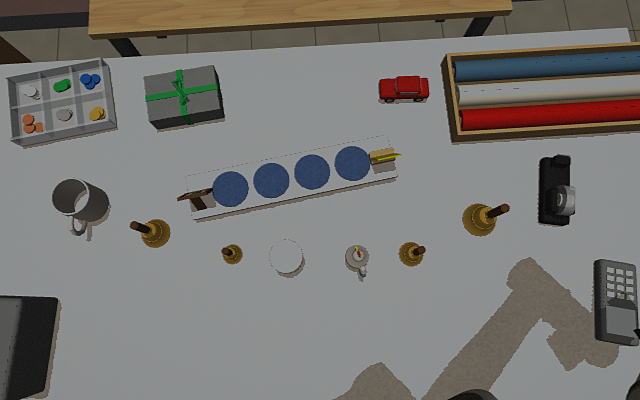

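View pics/side0.png

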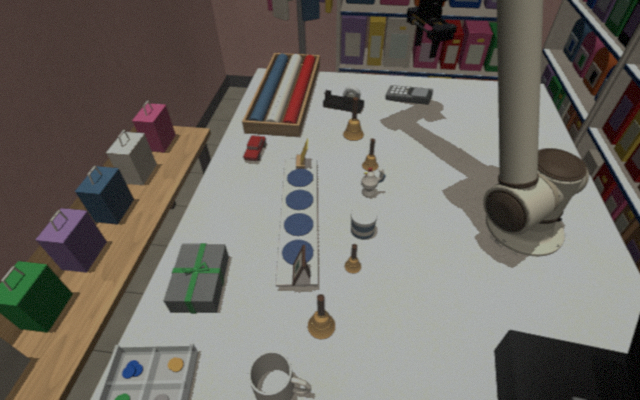

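The top view shows bells at about (153,233), (232,254), (412,254) and (480,219). The pads run from (230,188) to (352,163), with the ticket at (385,156) on the right (-y, pad_a) end and the frame at (198,197). The side view confirms this layout.

```bash
cat > h.py <<'E'
import numpy as np,cv2
from scipy.optimize import least_squares
def cloud(c):
    K,T,z=c["K"],c["T"],c["range_z"].astype(float)
    v,u=np.mgrid[:400,:640]
    p=np.stack([(u-K[0,2])*z/K[0,0],(v-K[1,2])*z/K[1,1],z],-1)
    w=p@T[:3,:3].T+T[:3,3]; w[z<=0]=np.nan; return w
def pads(c,z=32.):
    hsv=cv2.cvtColor(c["pixels"],cv2.COLOR_RGB2HSV)
    w=cloud(c); m=cv2.inRange(hsv,(100,70,40),(125,255,255))
    m[~(np.abs(w[...,2]-32)<14)]=0
    out=[]
    K,T=c["K"],c["T"]
    for q in cv2.findContours(m,cv2.RETR_EXTERNAL,cv2.CHAIN_APPROX_NONE)[0]:
        if cv2.contourArea(q)<150: continue
        r=np.c_[(q[:,0]-K[:2,2])/[K[0,0],K[1,1]],np.ones(len(q))]@T[:3,:3].T
        P=T[:3,3]+r*((z-T[2,3])/r[:,2])[:,None]
        (x,y),R=cv2.minEnclosingCircle(P[:,:2].astype(np.float32))
        e=least_squares(lambda a:np.hypot(P[:,0]-a[0],P[:,1]-a[1])-a[2],[x,y,40],loss='soft_l1').x
        out.append(e)
    return np.array(out)
def fit(P,r):  # circle of known radius through handle surface points
    return least_squares(lambda a:np.hypot(P[:,0]-a[0],P[:,1]-a[1])-r,P[:,:2].mean(0),loss='soft_l1').x
E
python3 - <<'E'
from h import *
C={n:dict(np.load(f"{n}0.npz")) for n in("top","side")}
for n in C:
    print(n,"pads\n",pads(C[n]).round(1))
c=C["top"];W=cloud(c)
S={n:cloud(C[n]).reshape(-1,3) for n in C}
print("z table",np.nanmedian(W[300:340,200:300,2]), )
for (u,v) in((153,233),(232,254),(412,254),(480,219)):
    g=W[v,u,:2]
    for n in C:
        P=S[n];P=P[np.hypot(P[:,0]-g[0],P[:,1]-g[1])<60];P=P[P[:,2]>8]
        P=P[P[:,2]<170];zt=P[:,2].max()
        H=P[(P[:,2]>zt*.52)]; B=P[P[:,2]<zt*.4]
        print(u,n,g.round(),"top",zt.round(1),len(H),fit(H,zt*.058).round(1),"handle mean",H[:,:2].mean(0).round(1),"low extent",np.ptp(B[:,:2],axis=0).round(1), (B.max(0)+B.min(0))[:2].round(1)/2)
E
```

```text
top pads
 [[ 5.96800e+02  1.84500e+02  3.85000e+01]
 [ 6.10300e+02  9.33000e+01  3.84000e+01]
 [ 6.23800e+02  2.40000e+00  3.83000e+01]
 [ 6.37400e+02 -8.87000e+01  3.86000e+01]
 [-1.68487e+04 -5.61000e+02  1.76728e+04]]
side pads
 [[872.6 515.1  15.7]
 [598.  184.2  33.5]
 [608.4  94.4  35.7]
 [621.6   3.8  34.9]
 [635.6 -87.9  35.4]]
z table 0.664908174360221
153 top [507. 345.] top 130.3 145 [513.9 356.5] handle mean [512.4 353.2] low extent [60.1 56.3] [514.05 354.65]
153 side [507. 345.] top 128.5 144 [511.4 357.1] handle mean [510.8 361.1] low extent [55.9 45. ] [510.7 363.7]
232 top [452. 182.] top 90.3 66 [455.7 187.6] handle mean [455.4 187. ] low extent [35.4 34.6] [455.8  187.75]
232 side [452. 182.] top 87.3 74 [453.3 190.5] handle mean [453.2 192.6] low extent [35.5 27.8] [453.3 196. ]
412 top [ 426. -195.] top 108.6 88 [ 430.3 -201.2] handle mean [ 429.9 -199.6] low extent [45.9 43.5] [ 430.25 -201.45]
412 side [ 426. -195.] top 109.6 73 [ 427.6 -201.5] handle mean [ 427.5 -197.7] low extent [44.2 32.1] [ 428.45 -195.8 ]
480 top [ 489. -345.] top 149.8 181 [ 496.8 -362.8] handle mean [ 494.9 -358.3] low extent [66.9 64. ] [ 495.85 -360.8 ]
480 side [ 489. -345.] top 147.0 103 [ 493.6 -363.4] handle mean [ 493.  -357.5] low extent [66.1 49.1] [ 493.15 -352.25]
```

The pads are a(636.5,-88), b(623,3), c(609.5,94) and d(597,184). The bells are b1(495,-363), b3(429,-201), b4(454.5,189) and b2(512.5,357). I'll close the fingers across the row, so yaw by +72°. First move: above bell_1.

Emit:
move_arm:
  steps:
    - [[2.2,2,0],[0,0,10],1]
    - [[2.2,2,0],[0,0,10],1]
    - [[2.2,2,0],[0,0,10],1]
    - [[2.2,2,0],[0,0,10],1]
    - [[2.2,2,0],[0,0,10],1]
  grip_force: 20

```text
time: 0.72
position: [388.9, -458.6, 222.0]
ee_rot: [-0.621, 0.784, 0.001, -0.0]
contact_force: [0.1, -0.2, -0.2]
width: 0.998
finger_force: 0.0
```

Emit:
move_arm:
  steps:
    - [[2.2,2,0],[0,0,10],1]
    - [[2.2,2,0],[0,0,10],1]
    - [[2.2,2,0],[0,0,2],1]
    - [[2.2,2,0],[0,0,0],1]
    - [[1.9,1.6,0],[0,0,0],1]

```text
time: 1.35
position: [496.1, -362.5, 222.1]
ee_rot: [0.757, -0.653, -0.0, 0.0]
contact_force: [0.1, -0.7, -0.5]
width: 1.0
finger_force: 0.0
```

Emit:
move_arm:
  steps:
    - [[0,0,0],[0,0,0],1]
    - [[0,0,0],[0,0,0],1]
    - [[0,0,0],[0,0,0],1]
    - [[0,0,0],[0,0,0],1]
    - [[0,0,0],[0,0,0],1]

```text
time: 1.98
position: [495.2, -363.8, 222.6]
ee_rot: [0.757, -0.653, 0.0, -0.0]
contact_force: [-0.3, -0.0, -0.3]
width: 1.001
finger_force: 0.0
```

```bash
python3 - <<'E'
from plant import manip
from h import *
from scipy.spatial.transform import Rotation as R
s=manip.sense();print(s["position"],R.from_quat(s["ee_rot"]).as_matrix().round(3),s["joints"].round(2))
c=manip.read_camera("wrist");cv2.imwrite("pics/w1.png",c["pixels"][:,:,::-1]);print(c["T"].round(3))
W=cloud(c).reshape(-1,3)
P=W[(np.hypot(W[:,0]-495,W[:,1]+363)<35)&(W[:,2]<152)]
H=P[(P[:,2]>75)&(P[:,2]<150)]
print(len(H),H[:,2].max(),fit(H,8.5),H.mean(0))
E
```

```text
[ 495.16097868 -363.80600487  222.62785322] [[ 0.146 -0.989  0.   ]
 [-0.989 -0.146  0.   ]
 [ 0.    -0.    -1.   ]] [-0.37  0.37 -0.02 -0.   -1.18  0.52]
[[-9.89000e-01 -1.41000e-01 -3.80000e-02  5.05662e+02]
 [-1.46000e-01  9.53000e-01  2.64000e-01 -4.36959e+02]
 [-1.00000e-03  2.66000e-01 -9.64000e-01  3.84894e+02]
 [ 0.00000e+00  0.00000e+00  0.00000e+00  1.00000e+00]]
587 147.79880592436706 [ 495.09727898 -363.8449233 ] [ 495.56378552 -367.35172009  130.09940667]
```

View pics/w1.png

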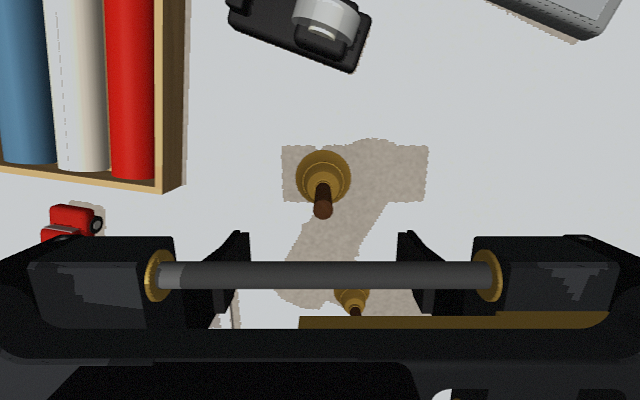

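The wrist view shows bell_1 centred between the fingers (handle top at (323,208)), and the fit agrees within 1 mm. Next: descend, grip and lift a little.

Emit:
move_arm:
  steps:
    - [[0,0,-2.6],[0,0,0],1]
    - [[0,0,-2.6],[0,0,0],1]
    - [[0,0,-2.6],[0,0,0],1]
    - [[0,0,-2.6],[0,0,0],1]
    - [[0,0,-2.6],[0,0,0],1]
  grip_force: 30

```text
time: 2.65
position: [495.5, -363.6, 91.9]
ee_rot: [0.757, -0.653, 0.0, -0.0]
contact_force: [0.4, -0.8, -0.4]
width: 0.997
finger_force: 0.0
```

Emit:
move_arm:
  steps:
    - [[0,0,0],[0,0,0],1]
    - [[0,0,0],[0,0,0],0.7]
    - [[0,0,0],[0,0,0],0.5]
    - [[0,0,0],[0,0,0],0.3]
    - [[0,0,0],[0,0,0],0.2]

```text
time: 3.28
position: [495.7, -363.6, 93.1]
ee_rot: [0.757, -0.653, 0.0, -0.0]
contact_force: [-0.0, 0.4, 0.6]
width: 0.632
finger_force: 0.0
```

Emit:
move_arm:
  steps:
    - [[0,0,0],[0,0,0],0]
    - [[0,0,0],[0,0,0],0]
    - [[0,0,0],[0,0,0],0]
    - [[0,0,0],[0,0,0],0]
    - [[0,0,0],[0,0,0],0]

```text
time: 3.9
position: [495.5, -363.5, 92.5]
ee_rot: [0.757, -0.653, 0.0, -0.0]
contact_force: [0.2, -0.8, -1.1]
width: 0.187
finger_force: 30.0
```

Emit:
move_arm:
  steps:
    - [[0,0,1.5],[0,0,0],0]
    - [[0,0,2.7],[0,0,0],0]
    - [[0,0,3.4],[0,0,0],0]
    - [[0,0,3.4],[0,0,0],0]
    - [[0,0,2],[0,0,0],0]

```text
time: 4.53
position: [495.8, -363.7, 225.4]
ee_rot: [0.757, -0.653, 0.001, -0.0]
contact_force: [0.0, -0.5, -2.9]
width: 0.188
finger_force: 30.0
```

Emit:
move_arm:
  steps:
    - [[0.7,1.4,0],[0,0,0],0]
    - [[1.4,2.75,0],[0,0,0],0]
    - [[1.4,2.75,0],[0,0,0],0]
    - [[1.4,2.75,0],[0,0,0],0]
    - [[1.4,2.75,0],[0,0,0],0]

```text
time: 5.15
position: [558.2, -237.4, 221.1]
ee_rot: [0.757, -0.653, -0.001, 0.0]
contact_force: [0.2, -0.4, -2.4]
width: 0.185
finger_force: 30.0
```

Emit:
move_arm:
  steps:
    - [[1.4,2.75,0],[0,0,0],0]
    - [[1.4,2.75,0],[0,0,0],0]
    - [[1.4,2.75,0],[0,0,0],0]
    - [[1.4,2.75,0],[0,0,0],0]
    - [[1.4,2.75,0],[0,0,0],0]

```text
time: 5.78
position: [628.0, -99.9, 221.0]
ee_rot: [0.757, -0.653, -0.001, 0.001]
contact_force: [1.0, 0.1, -2.0]
width: 0.191
finger_force: 30.0
```

Emit:
move_arm:
  steps:
    - [[0.8,1.4,0],[0,0,0],0]
    - [[0,0,0],[0,0,0],0]
    - [[0,0,0],[0,0,0],0]
    - [[0,0,0],[0,0,0],0]
    - [[0,0,0],[0,0,0],0]

```text
time: 6.4
position: [636.2, -88.7, 222.7]
ee_rot: [0.757, -0.653, 0.0, -0.0]
contact_force: [0.0, -0.8, -2.6]
width: 0.189
finger_force: 30.0
```

```bash
python3 - <<'E'
from plant import manip
from h import *
print(manip.sense()["position"],manip.sense()["contact_force"])
for n in("top","side"):
    c=manip.read_camera(n);np.savez(f"{n}1.npz",**c)
    W=cloud(c);hsv=cv2.cvtColor(c["pixels"],cv2.COLOR_RGB2HSV)
    m=(np.hypot(W[...,0]-636,W[...,1]+88)<60)&(W[...,2]>110)&(W[...,2]<205)&(hsv[...,1]>100)
    P=W[m]; print(n,len(P),P.min(0).round(),P.max(0).round())
    im=c["pixels"][:,:,::-1]
    cr=im[60:240,250:450] if n=="top" else im[60:240,220:420]
    cv2.imwrite(f"pics/{n}1.png",cv2.resize(cr,None,fx=2,fy=2))
cv2.imwrite("pics/both1.png",np.hstack([cv2.imread("pics/top1.png"),cv2.imread("pics/side1.png")]))
E
```

```text
[636.19396726 -88.7128445  222.72244979] [ 0.04462997 -0.78493715 -2.62989741]
top 406 [ 601. -123.  132.] [666. -52. 195.]
side 443 [602. -93. 131.] [664. -50. 203.]
```

View pics/both1.png

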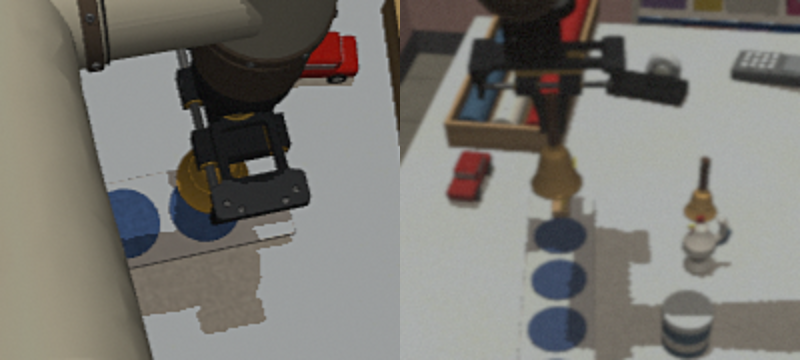

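The picture shows bell_1 hanging upright above pad_a (top crop (205,180), side crop (555,175)). Next: lower it gently.

Emit:
move_arm:
  steps:
    - [[0,0,-1.5],[0,0,0],0]
    - [[0,0,-2.5],[0,0,0],0]
    - [[0,0,-2.5],[0,0,0],0]
    - [[0,0,-2],[0,0,0],0]
    - [[0,0,-0.8],[0,0,0],0]

```text
time: 7.12
position: [635.1, -88.0, 127.0]
ee_rot: [0.757, -0.653, -0.002, 0.001]
contact_force: [-0.7, -0.3, -2.8]
width: 0.183
finger_force: 30.0
```

Emit:
move_arm:
  steps:
    - [[0,0,-0.2],[0,0,0],0]
    - [[0,0,-0.1],[0,0,0],0]
    - [[0,0,-0.1],[0,0,0],0]
    - [[0,0,0],[0,0,0],0]
    - [[0,0,0],[0,0,0],0]

```text
time: 7.75
position: [636.6, -88.0, 125.9]
ee_rot: [0.757, -0.653, 0.0, -0.0]
contact_force: [0.4, -1.4, -3.0]
width: 0.186
finger_force: 30.0
```

Emit:
move_arm:
  steps:
    - [[0,0,-0.1],[0,0,0],0]
    - [[0,0,0],[0,0,0],0]
    - [[0,0,-0.1],[0,0,0],0]
    - [[0,0,0],[0,0,0],0]
    - [[0,0,0],[0,0,0],0]

```text
time: 8.38
position: [636.6, -88.0, 124.5]
ee_rot: [0.757, -0.653, 0.0, -0.0]
contact_force: [-1.9, 0.3, 4.7]
width: 0.189
finger_force: 30.0
```

Emit:
move_arm:
  steps:
    - [[0,0,0],[0,0,0],0.25]
    - [[0,0,0],[0,0,0],0.4]
    - [[0,0,0],[0,0,0],0.7]
    - [[0,0,0],[0,0,0],1]
    - [[0,0,0],[0,0,0],1]

```text
time: 9.0
position: [636.5, -88.0, 123.4]
ee_rot: [0.757, -0.653, -0.0, 0.0]
contact_force: [-0.6, -0.3, 0.3]
width: 0.617
finger_force: 0.0
```

Emit:
move_arm:
  steps:
    - [[0,0,0],[0,0,0],1]
    - [[0,0,0],[0,0,0],1]
    - [[0,0,1],[0,0,0],1]
    - [[0,0,2.5],[0,0,0],1]
    - [[0,0,2.5],[0,0,0],1]

```text
time: 9.62
position: [636.6, -88.1, 185.0]
ee_rot: [0.757, -0.653, 0.0, -0.0]
contact_force: [-0.4, 0.4, 0.1]
width: 0.999
finger_force: 0.0
```

Emit:
move_arm:
  steps:
    - [[0,0,2.5],[0,0,0],1]
    - [[0,0,1.5],[0,0,0],1]
    - [[-2.1,-1.15,0],[0,0,0],1]
    - [[-3.1,-1.7,0],[0,0,0],1]
    - [[-3.1,-1.7,0],[0,0,0],1]

```text
time: 10.25
position: [552.4, -133.8, 223.5]
ee_rot: [0.757, -0.653, -0.0, 0.0]
contact_force: [-0.3, 0.5, 0.1]
width: 0.998
finger_force: 0.0
```

Emit:
move_arm:
  steps:
    - [[-3.1,-1.7,0],[0,0,0],1]
    - [[-3.1,-1.7,0],[0,0,0],1]
    - [[-3.1,-1.7,0],[0,0,0],1]
    - [[-3.1,-1.7,0],[0,0,0],1]
    - [[0,0,0],[0,0,0],1]

```text
time: 10.88
position: [427.6, -202.1, 224.0]
ee_rot: [0.757, -0.654, -0.0, -0.0]
contact_force: [0.2, 0.9, -0.1]
width: 0.998
finger_force: 0.0
```

Emit:
move_arm:
  steps:
    - [[0,0,0],[0,0,0],1]
    - [[0,0,0],[0,0,0],1]
    - [[0,0,0],[0,0,0],1]
    - [[0,0,0],[0,0,0],1]
    - [[0,0,0],[0,0,0],1]

```text
time: 11.5
position: [429.6, -201.4, 223.5]
ee_rot: [0.757, -0.653, -0.0, 0.0]
contact_force: [1.3, -0.0, 0.1]
width: 0.998
finger_force: 0.0
```

```bash
cat > look.py <<'E'
import sys
from plant import manip
from h import *
def bell(n,g,zlo,zhi,r,R=35):
    c=manip.read_camera(n);W=cloud(c).reshape(-1,3)
    H=W[(np.hypot(W[:,0]-g[0],W[:,1]-g[1])<R)&(W[:,2]>zlo)&(W[:,2]<zhi)]
    if len(H)<15: return n,len(H)
    return n,len(H),fit(H,r).round(1),H[:,2].max().round(1)
print(manip.sense()["position"].round(1),manip.sense()["width"])
E
python3 - <<'E'
from look import *
for n in("wrist","side","top"): print("b3",bell(n,(429,-201),55,112,7.5,25))
for n in("side","top"): print("b1 placed",bell(n,(636,-88),105,185,8.5))
c=manip.read_camera("side");cv2.imwrite("pics/s2.png",c["pixels"][:,:,::-1])
E
```

```text
[ 429.6 -201.4  223.5] 0.9976258191617399
b3 ('wrist', 305, array([ 429. , -203.7]), np.float64(107.7))
b3 ('side', 73, array([ 427.8, -202.7]), np.float64(107.2))
b3 ('top', 81, array([ 430.7, -202.4]), np.float64(109.2))
b1 placed ('side', 140, array([634.6, -87.8]), np.float64(180.7))
b1 placed ('top', 154, array([637.9, -87.3]), np.float64(181.3))
```

View pics/s2.png

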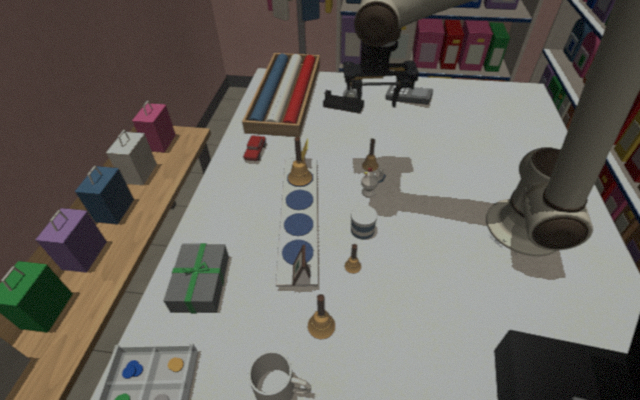

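Bell_1 stands on pad_a at side-view (300,170), about 1 mm off centre, and the other bells are untouched. Next: pick bell_3.

Emit:
move_arm:
  steps:
    - [[0,-0.2,-3],[0,0,0],1]
    - [[0,0,-4],[0,0,0],1]
    - [[0,0,-4],[0,0,0],1]
    - [[0,0,-3],[0,0,0],0.9]
    - [[0,0,-1.8],[0,0,0],0.7]

```text
time: 12.42
position: [428.8, -203.5, 64.0]
ee_rot: [0.757, -0.653, -0.001, 0.001]
contact_force: [-0.3, -0.8, 0.7]
width: 0.865
finger_force: 0.0
```

Emit:
move_arm:
  steps:
    - [[0,0,0],[0,0,0],0.5]
    - [[0,0,0],[0,0,0],0.3]
    - [[0,0,0],[0,0,0],0.2]
    - [[0,0,0],[0,0,0],0]
    - [[0,0,0],[0,0,0],0]

```text
time: 13.05
position: [429.7, -203.5, 66.0]
ee_rot: [0.757, -0.653, 0.0, -0.0]
contact_force: [0.0, -0.2, 0.9]
width: 0.302
finger_force: 0.0
```

Emit:
move_arm:
  steps:
    - [[0,0,0],[0,0,0],0]
    - [[0,0,0],[0,0,0],0]
    - [[0,0,0],[0,0,0],0]
    - [[0,0,0],[0,0,0],0]
    - [[0,0,0],[0,0,0],0]

```text
time: 13.68
position: [429.6, -203.5, 65.7]
ee_rot: [0.757, -0.653, 0.0, -0.0]
contact_force: [-0.7, 1.0, 3.2]
width: 0.16
finger_force: 30.0
```

Emit:
move_arm:
  steps:
    - [[0,0,1.5],[0,0,0],0]
    - [[0,0,2.7],[0,0,0],0]
    - [[0,0,3.4],[0,0,0],0]
    - [[0,0,3.4],[0,0,0],0]
    - [[0,0,2],[0,0,0],0]

```text
time: 14.3
position: [429.6, -203.5, 196.7]
ee_rot: [0.757, -0.653, 0.001, -0.0]
contact_force: [-0.7, 0.3, -0.8]
width: 0.159
finger_force: 30.0
```

Emit:
move_arm:
  steps:
    - [[0.7,1.2,0],[0,0,0],0]
    - [[1.5,2.5,0],[0,0,0],0]
    - [[1.5,2.5,0],[0,0,0],0]
    - [[1.5,2.5,0],[0,0,0],0]
    - [[1.5,2.5,0],[0,0,0],0]

```text
time: 14.92
position: [496.1, -89.8, 193.4]
ee_rot: [0.757, -0.653, -0.001, 0.001]
contact_force: [0.1, -0.2, -1.3]
width: 0.158
finger_force: 30.0
```

Emit:
move_arm:
  steps:
    - [[1.6,2.5,0],[0,0,0],0]
    - [[1.6,2.5,0],[0,0,0],0]
    - [[1.6,2.5,0],[0,0,0],0]
    - [[1.6,2.5,0],[0,0,0],0]
    - [[1.6,2.5,0],[0,0,0],0]

```text
time: 15.55
position: [576.0, 35.2, 193.0]
ee_rot: [0.757, -0.653, -0.001, 0.001]
contact_force: [0.1, 0.0, -1.3]
width: 0.161
finger_force: 30.0
```

Emit:
move_arm:
  steps:
    - [[1.6,2.5,0],[0,0,0],0]
    - [[1.6,2.5,0],[0,0,0],0]
    - [[0.1,1,0],[0,0,0],0]
    - [[0,0,0],[0,0,0],0]
    - [[0,0,0],[0,0,0],0]

```text
time: 16.18
position: [608.7, 93.0, 195.0]
ee_rot: [0.757, -0.653, -0.0, 0.001]
contact_force: [-0.7, -0.9, -0.9]
width: 0.164
finger_force: 30.0
```

Emit:
move_arm:
  steps:
    - [[0,0,0],[0,0,0],0]
    - [[0,0,-1.5],[0,0,0],0]
    - [[0,0,-3],[0,0,0],0]
    - [[0,0,-2.5],[0,0,0],0]
    - [[0,0,-1.5],[0,0,0],0]

```text
time: 16.8
position: [608.3, 92.8, 108.3]
ee_rot: [0.757, -0.653, -0.001, 0.001]
contact_force: [0.4, -1.0, -1.3]
width: 0.165
finger_force: 30.0
```

Emit:
move_arm:
  steps:
    - [[0,0,-0.7],[0,0,0],0]
    - [[0,0,-0.3],[0,0,0],0]
    - [[0,0,0],[0,0,0],0]
    - [[0,0,0],[0,0,0],0]
    - [[0,0,0],[0,0,0],0]

```text
time: 17.42
position: [609.8, 93.6, 101.1]
ee_rot: [0.757, -0.653, 0.0, -0.001]
contact_force: [-0.0, -0.9, -0.8]
width: 0.16
finger_force: 30.0
```

Emit:
move_arm:
  steps:
    - [[0,0,-0.2],[0,0,0],0]
    - [[0,0,-0.1],[0,0,0],0]
    - [[0,0,0],[0,0,0],0]
    - [[0,0,0],[0,0,0],0]
    - [[0,0,0],[0,0,0],0]

```text
time: 18.05
position: [609.5, 93.5, 97.7]
ee_rot: [0.757, -0.653, 0.0, 0.0]
contact_force: [-1.0, -0.6, 0.5]
width: 0.163
finger_force: 30.0
```

Emit:
move_arm:
  steps:
    - [[0,0,-0.1],[0,0,0],0]
    - [[0,0,0],[0,0,0],0]
    - [[0,0,0],[0,0,0],0]
    - [[0,0,0],[0,0,0],0]
    - [[0,0,0],[0,0,0],0]

```text
time: 18.68
position: [609.6, 93.5, 97.7]
ee_rot: [0.757, -0.653, 0.0, -0.0]
contact_force: [-2.8, 0.5, 6.2]
width: 0.159
finger_force: 30.0
```

Emit:
move_arm:
  steps:
    - [[0,0,0],[0,0,0],0.25]
    - [[0,0,0],[0,0,0],0.4]
    - [[0,0,0],[0,0,0],0.7]
    - [[0,0,0],[0,0,0],1]
    - [[0,0,0],[0,0,0],1]

```text
time: 19.3
position: [609.5, 93.5, 96.4]
ee_rot: [0.757, -0.653, -0.0, 0.0]
contact_force: [-0.1, -0.1, -0.2]
width: 0.621
finger_force: 0.0
```

Emit:
move_arm:
  steps:
    - [[0,0,0],[0,0,0],1]
    - [[0,0,0],[0,0,0],1]
    - [[0,0,1],[0,0,0],1]
    - [[0,0,2.5],[0,0,0],1]
    - [[0,0,2.5],[0,0,0],1]

```text
time: 19.92
position: [609.6, 93.5, 157.9]
ee_rot: [0.757, -0.653, 0.0, -0.0]
contact_force: [0.9, 0.4, 0.3]
width: 0.997
finger_force: 0.0
```

Emit:
move_arm:
  steps:
    - [[0,0,3],[0,0,0],1]
    - [[0,0,3],[0,0,0],1]
    - [[-1.5,0.95,0],[0,0,0],1]
    - [[-2,1.2,0],[0,0,0],1]
    - [[-2,1.2,0],[0,0,0],1]

```text
time: 20.55
position: [553.0, 127.3, 216.1]
ee_rot: [0.757, -0.653, -0.0, 0.0]
contact_force: [-0.7, 0.2, 0.8]
width: 0.997
finger_force: 0.0
```

Emit:
move_arm:
  steps:
    - [[-2,1.2,0],[0,0,0],1]
    - [[-2,1.2,0],[0,0,0],1]
    - [[-2,1.2,0],[0,0,0],1]
    - [[-2,1.2,0],[0,0,0],1]
    - [[-2,1.4,0],[0,0,0],1]

```text
time: 21.18
position: [452.9, 189.1, 216.2]
ee_rot: [0.757, -0.653, -0.0, 0.0]
contact_force: [0.3, 0.1, -0.6]
width: 0.999
finger_force: 0.0
```

Emit:
move_arm:
  steps:
    - [[0,0,0],[0,0,0],1]
    - [[0,0,0],[0,0,0],1]
    - [[0,0,0],[0,0,0],1]
    - [[0,0,0],[0,0,0],1]
    - [[0,0,0],[0,0,0],1]

```text
time: 21.8
position: [454.7, 188.8, 216.4]
ee_rot: [0.757, -0.653, -0.0, 0.0]
contact_force: [-0.2, -0.1, -0.1]
width: 1.002
finger_force: 0.0
```

```bash
python3 - <<'E'
from look import *
for n in("wrist","side","top"): print("b4",bell(n,(454,189),46,95,7,25))
for n in("side","top"): print("b1",bell(n,(636,-88),105,185,8.5)),print("b3",bell(n,(609.5,93.5),87,145,7.5,25))
E
```

```text
[454.7 188.8 216.4] 1.0023090970466058
b4 ('wrist', 236, array([454.5, 187.6]), np.float64(87.8))
b4 ('side', 77, array([453.4, 188.3]), np.float64(87.4))
b4 ('top', 67, array([456.4, 189. ]), np.float64(89.9))
b1 ('side', 139, array([634.6, -87.9]), np.float64(178.7))
b3 ('side', 101, array([607.6,  93.7]), np.float64(140.3))
b1 ('top', 153, array([637.8, -87.4]), np.float64(182.2))
b3 ('top', 94, array([610.8,  94.6]), np.float64(142.4))
```

Emit:
move_arm:
  steps:
    - [[0,0,-3.2],[0,0,0],1]
    - [[0,0,-4.2],[0,0,0],1]
    - [[0,0,-4.2],[0,0,0],1]
    - [[0,0,-3.4],[0,0,0],0.9]
    - [[0,0,-2],[0,0,0],0.7]

```text
time: 22.78
position: [453.8, 188.5, 44.8]
ee_rot: [0.757, -0.653, -0.0, 0.001]
contact_force: [0.4, -0.0, 0.0]
width: 0.866
finger_force: 0.0
```

Emit:
move_arm:
  steps:
    - [[0,0,0],[0,0,0],0.5]
    - [[0,0,0],[0,0,0],0.3]
    - [[0,0,0],[0,0,0],0.2]
    - [[0,0,0],[0,0,0],0]
    - [[0,0,0],[0,0,0],0]

```text
time: 23.4
position: [454.7, 189.1, 47.0]
ee_rot: [0.757, -0.653, 0.0, -0.0]
contact_force: [-0.2, -0.5, 1.4]
width: 0.3
finger_force: 0.0
```

Emit:
move_arm:
  steps:
    - [[0,0,0],[0,0,0],0]
    - [[0,0,0],[0,0,0],0]
    - [[0,0,0],[0,0,0],0]
    - [[0,0,0],[0,0,0],0]
    - [[0,0,0],[0,0,0],0]

```text
time: 24.02
position: [454.6, 189.0, 46.6]
ee_rot: [0.757, -0.653, 0.0, -0.0]
contact_force: [-0.1, 0.3, 0.7]
width: 0.151
finger_force: 30.0
```

Emit:
move_arm:
  steps:
    - [[0,0,1.5],[0,0,0],0]
    - [[0,0,2.7],[0,0,0],0]
    - [[0,0,3.4],[0,0,0],0]
    - [[0,0,3.4],[0,0,0],0]
    - [[0,0,2],[0,0,0],0]

```text
time: 24.65
position: [454.7, 189.2, 178.1]
ee_rot: [0.757, -0.653, 0.0, -0.001]
contact_force: [0.2, 0.5, -1.6]
width: 0.155
finger_force: 30.0
```

Emit:
move_arm:
  steps:
    - [[0.9,0,0],[0,0,0],0]
    - [[1.6,0,0],[0,0,0],0]
    - [[1.6,0,0],[0,0,0],0]
    - [[1.6,0,0],[0,0,0],0]
    - [[1.6,0,0],[0,0,0],0]

```text
time: 25.28
position: [528.7, 188.8, 175.8]
ee_rot: [0.757, -0.653, -0.0, 0.001]
contact_force: [-0.7, 0.4, -0.5]
width: 0.153
finger_force: 30.0
```

Emit:
move_arm:
  steps:
    - [[1.6,-0.1,0],[0,0,0],0]
    - [[1.6,-0.1,0],[0,0,0],0]
    - [[1.6,-0.1,0],[0,0,0],0]
    - [[1.6,0,0],[0,0,0],0]
    - [[0.5,0,0],[0,0,0],0]

```text
time: 25.9
position: [597.5, 185.9, 176.3]
ee_rot: [0.757, -0.653, -0.0, 0.0]
contact_force: [0.3, -0.7, -0.4]
width: 0.15
finger_force: 30.0
```

Emit:
move_arm:
  steps:
    - [[0,0,0],[0,0,0],0]
    - [[0,0,0],[0,0,0],0]
    - [[0,0,0],[0,0,0],0]
    - [[0,0,0],[0,0,0],0]
    - [[0,0,0],[0,0,0],0]

```text
time: 26.52
position: [596.3, 186.1, 176.7]
ee_rot: [0.757, -0.653, 0.0, -0.0]
contact_force: [-0.2, 0.5, -1.5]
width: 0.152
finger_force: 30.0
```

Emit:
move_arm:
  steps:
    - [[0,-0.1,-1.5],[0,0,0],0]
    - [[0,0,-3],[0,0,0],0]
    - [[0,0,-2.5],[0,0,0],0]
    - [[0,0,-1.7],[0,0,0],0]
    - [[0,0,-0.6],[0,0,0],0]

```text
time: 27.15
position: [595.9, 184.6, 81.9]
ee_rot: [0.757, -0.653, -0.0, 0.001]
contact_force: [0.0, -0.4, -0.8]
width: 0.153
finger_force: 30.0
```

Emit:
move_arm:
  steps:
    - [[0,0,-0.3],[0,0,0],0]
    - [[0,0,-0.1],[0,0,0],0]
    - [[0,0,-0.1],[0,0,0],0]
    - [[0,0,0],[0,0,0],0]
    - [[0,0,0],[0,0,0],0]

```text
time: 27.78
position: [596.6, 185.1, 78.9]
ee_rot: [0.757, -0.653, 0.0, -0.0]
contact_force: [-0.2, -0.6, -0.3]
width: 0.148
finger_force: 30.0
```

Emit:
move_arm:
  steps:
    - [[0,0,-0.1],[0,0,0],0]
    - [[0,0,0],[0,0,0],0]
    - [[0,0,0],[0,0,0],0]
    - [[0,0,0],[0,0,0],0]
    - [[0,0,0],[0,0,0],0]

```text
time: 28.4
position: [596.8, 185.1, 78.6]
ee_rot: [0.757, -0.653, 0.0, -0.0]
contact_force: [-1.5, -0.5, 5.1]
width: 0.149
finger_force: 30.0
```

Emit:
move_arm:
  steps:
    - [[0,0,0],[0,0,0],0.25]
    - [[0,0,0],[0,0,0],0.4]
    - [[0,0,0],[0,0,0],0.7]
    - [[0,0,0],[0,0,0],1]
    - [[0,0,0],[0,0,0],1]

```text
time: 29.02
position: [596.5, 185.0, 77.4]
ee_rot: [0.757, -0.653, -0.0, 0.0]
contact_force: [0.6, 0.0, -0.1]
width: 0.626
finger_force: 0.0
```

Emit:
move_arm:
  steps:
    - [[0,0,0],[0,0,0],1]
    - [[0,0,0],[0,0,0],1]
    - [[0,0,1],[0,0,0],1]
    - [[0,0,2.5],[0,0,0],1]
    - [[0,0,3],[0,0,0],1]

```text
time: 29.65
position: [596.4, 184.9, 143.5]
ee_rot: [0.757, -0.653, -0.0, 0.0]
contact_force: [-0.0, 0.4, -0.4]
width: 0.999
finger_force: 0.0
```

Emit:
move_arm:
  steps:
    - [[0,0,3],[0,0,0],1]
    - [[0,0,3],[0,0,0],1]
    - [[0,0,2.5],[0,0,0],1]
    - [[-0.8,1.6,0],[0,0,0],1]
    - [[-1.1,2.2,0],[0,0,0],1]

```text
time: 30.28
position: [576.6, 223.5, 227.1]
ee_rot: [0.757, -0.653, -0.0, 0.0]
contact_force: [-0.1, 0.2, -0.4]
width: 1.0
finger_force: 0.0
```

Emit:
move_arm:
  steps:
    - [[-1.1,2.2,0],[0,0,0],1]
    - [[-1.1,2.2,0],[0,0,0],1]
    - [[-1.1,2.2,0],[0,0,0],1]
    - [[-1.1,2.2,0],[0,0,0],1]
    - [[-1.1,2.2,0],[0,0,0],1]

```text
time: 30.9
position: [520.9, 334.1, 226.4]
ee_rot: [0.758, -0.653, -0.0, 0.001]
contact_force: [0.5, 0.7, 0.5]
width: 1.0
finger_force: 0.0
```

Emit:
move_arm:
  steps:
    - [[-1,2.3,0],[0,0,0],1]
    - [[0,0,0],[0,0,0],1]
    - [[0,0,0],[0,0,0],1]
    - [[0,0,0],[0,0,0],1]
    - [[0,0,0],[0,0,0],1]

```text
time: 31.52
position: [512.7, 355.4, 227.5]
ee_rot: [0.757, -0.653, -0.0, 0.0]
contact_force: [-0.1, 0.4, 0.6]
width: 0.999
finger_force: 0.0
```

```bash
python3 - <<'E'
from look import *
for n in("wrist","side","top"): print("b2",bell(n,(512.6,357),66,135,8,30))
for n in("side","top"): print("b4",bell(n,(597,184.5),76,125,7,25)),print("b3",bell(n,(609.5,93.5),87,145,7.5,25))
c=manip.read_camera("wrist");cv2.imwrite("pics/w3.png",c["pixels"][:,:,::-1])
E
```

```text
[512.7 355.4 227.5] 0.9986561513974025
b2 ('wrist', 411, array([512.2, 355.8]), np.float64(127.3))
b2 ('side', 147, array([511.4, 356.6]), np.float64(128.0))
b2 ('top', 147, array([514.2, 357.2]), np.float64(130.0))
b4 ('side', 0)
b3 ('side', 0)
b4 ('top', 81, array([598.6, 184.8]), np.float64(121.1))
b3 ('top', 93, array([610.8,  94.4]), np.float64(142.6))
```

View pics/w3.png

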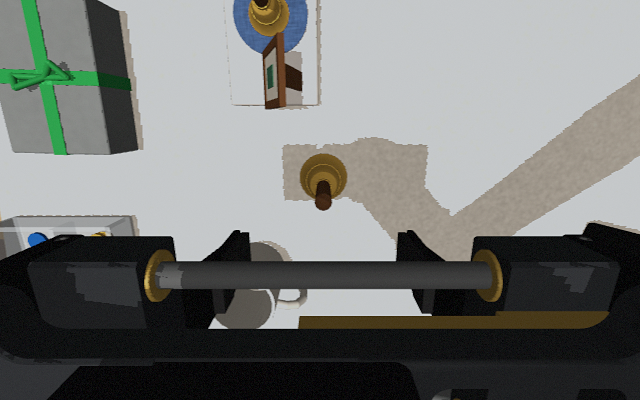

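Bell_2 is centred below the fingers (handle top at (323,200)), and bell_4 stands on pad_d at the top of the frame. Next: pick bell_2 and carry it along x=512 before moving in to pad_b.

Emit:
move_arm:
  steps:
    - [[0,0,-3],[0,0,0],1]
    - [[0,0,-3.8],[0,0,0],1]
    - [[0,0,-3.8],[0,0,0],1]
    - [[0,0,-2.9],[0,0,0],0.9]
    - [[0,0,-1.5],[0,0,0],0.7]

```text
time: 32.55
position: [512.0, 355.4, 75.8]
ee_rot: [0.757, -0.653, -0.0, 0.001]
contact_force: [0.1, 0.5, 0.9]
width: 0.865
finger_force: 0.0
```

Emit:
move_arm:
  steps:
    - [[0,0,0],[0,0,0],0.5]
    - [[0,0,0],[0,0,0],0.3]
    - [[0,0,0],[0,0,0],0.2]
    - [[0,0,0],[0,0,0],0]
    - [[0,0,0],[0,0,0],0]

```text
time: 33.17
position: [512.6, 356.1, 78.0]
ee_rot: [0.757, -0.653, 0.0, -0.0]
contact_force: [0.0, 0.0, -0.2]
width: 0.3
finger_force: 0.0
```

Emit:
move_arm:
  steps:
    - [[0,0,0],[0,0,0],0]
    - [[0,0,0],[0,0,0],0]
    - [[0,0,0],[0,0,0],0]
    - [[0,0,0],[0,0,0],0]
    - [[0,0,0],[0,0,0],0]

```text
time: 33.8
position: [512.5, 356.0, 77.7]
ee_rot: [0.757, -0.653, 0.0, -0.0]
contact_force: [-0.4, -0.6, 2.2]
width: 0.175
finger_force: 30.0
```

Emit:
move_arm:
  steps:
    - [[0,0,1.5],[0,0,0],0]
    - [[0,0,2.7],[0,0,0],0]
    - [[0,0,3.4],[0,0,0],0]
    - [[0,0,3.4],[0,0,0],0]
    - [[0,0,2],[0,0,0],0]

```text
time: 34.42
position: [512.8, 356.3, 210.3]
ee_rot: [0.757, -0.653, 0.0, -0.002]
contact_force: [0.4, -0.2, -2.3]
width: 0.176
finger_force: 30.0
```

Emit:
move_arm:
  steps:
    - [[0,-1.4,0],[0,0,0],0]
    - [[0,-2.8,0],[0,0,0],0]
    - [[0,-2.8,0],[0,0,0],0]
    - [[0,-2.8,0],[0,0,0],0]
    - [[0,-2.8,0],[0,0,0],0]

```text
time: 35.05
position: [512.2, 227.7, 207.2]
ee_rot: [0.757, -0.653, -0.0, 0.0]
contact_force: [0.4, -0.1, -1.7]
width: 0.173
finger_force: 30.0
```

Emit:
move_arm:
  steps:
    - [[0,-2.8,0],[0,0,0],0]
    - [[0,-2.8,0],[0,0,0],0]
    - [[0,-2.8,0],[0,0,0],0]
    - [[0,-2.8,0],[0,0,0],0]
    - [[0,-2.8,0],[0,0,0],0]

```text
time: 35.67
position: [511.9, 87.8, 207.4]
ee_rot: [0.757, -0.653, -0.0, 0.0]
contact_force: [0.9, -0.7, -1.5]
width: 0.176
finger_force: 30.0
```

Emit:
move_arm:
  steps:
    - [[0,-2.8,0],[0,0,0],0]
    - [[0,-2.8,0],[0,0,0],0]
    - [[0,-2,0],[0,0,0],0]
    - [[0,-1,0],[0,0,0],0]
    - [[0,0,0],[0,0,0],0]

```text
time: 36.3
position: [512.2, 3.2, 207.5]
ee_rot: [0.757, -0.654, -0.0, 0.0]
contact_force: [-0.8, -0.5, -2.8]
width: 0.176
finger_force: 30.0
```

Emit:
move_arm:
  steps:
    - [[1.5,0,0],[0,0,0],0]
    - [[2.6,0,0],[0,0,0],0]
    - [[2.8,0,0],[0,0,0],0]
    - [[2.6,0,0],[0,0,0],0]
    - [[1.5,0,0],[0,0,0],0]

```text
time: 36.92
position: [624.8, 4.9, 206.7]
ee_rot: [0.758, -0.653, 0.0, -0.0]
contact_force: [-0.2, 0.3, -2.3]
width: 0.177
finger_force: 30.0
```

Emit:
move_arm:
  steps:
    - [[0,0,0],[0,0,0],0]
    - [[0,0,0],[0,0,0],0]
    - [[0,0,0],[0,0,0],0]
    - [[0,0,0],[0,0,0],0]
    - [[0,0,0],[0,0,0],0]

```text
time: 37.55
position: [622.3, 4.0, 207.8]
ee_rot: [0.757, -0.653, 0.0, -0.0]
contact_force: [-0.1, -0.3, -1.7]
width: 0.179
finger_force: 30.0
```

Emit:
move_arm:
  steps:
    - [[0,-0.1,-1.5],[0,0,0],0]
    - [[0,0,-3],[0,0,0],0]
    - [[0,0,-2.5],[0,0,0],0]
    - [[0,0,-1.7],[0,0,0],0]
    - [[0,0,-0.6],[0,0,0],0]

```text
time: 38.17
position: [621.8, 2.8, 113.0]
ee_rot: [0.757, -0.653, -0.001, 0.001]
contact_force: [-0.3, -0.3, -1.7]
width: 0.177
finger_force: 30.0
```

Emit:
move_arm:
  steps:
    - [[0,0,-0.2],[0,0,0],0]
    - [[0,0,-0.1],[0,0,0],0]
    - [[0,0,-0.1],[0,0,0],0]
    - [[0,0,0],[0,0,0],0]
    - [[0,0,0],[0,0,0],0]

```text
time: 38.8
position: [622.6, 3.0, 110.8]
ee_rot: [0.757, -0.653, 0.0, -0.0]
contact_force: [-0.3, 1.3, -1.1]
width: 0.173
finger_force: 30.0
```

Emit:
move_arm:
  steps:
    - [[0,0,-0.1],[0,0,0],0]
    - [[0,0,0],[0,0,0],0]
    - [[0,0,0],[0,0,0],0]
    - [[0,0,0],[0,0,0],0]
    - [[0,0,0],[0,0,0],0]

```text
time: 39.42
position: [622.7, 3.0, 109.7]
ee_rot: [0.757, -0.653, 0.0, -0.0]
contact_force: [-0.5, -0.5, -1.9]
width: 0.176
finger_force: 30.0
```

Emit:
move_arm:
  steps:
    - [[0,0,-0.1],[0,0,0],0]
    - [[0,0,0],[0,0,0],0]
    - [[0,0,0],[0,0,0],0]
    - [[0,0,0],[0,0,0],0]
    - [[0,0,0],[0,0,0],0]

```text
time: 40.05
position: [622.7, 3.0, 109.6]
ee_rot: [0.757, -0.653, 0.0, -0.0]
contact_force: [-1.8, 1.1, 5.5]
width: 0.177
finger_force: 30.0
```

Contact. Next: release, rise straight up, back off and check.

Emit:
move_arm:
  steps:
    - [[0,0,0],[0,0,0],0.25]
    - [[0,0,0],[0,0,0],0.4]
    - [[0,0,0],[0,0,0],0.7]
    - [[0,0,0],[0,0,0],1]
    - [[0,0,0],[0,0,0],1]

```text
time: 40.67
position: [622.5, 3.0, 108.4]
ee_rot: [0.757, -0.653, -0.0, 0.0]
contact_force: [0.4, 0.2, 0.2]
width: 0.621
finger_force: 0.0
```

Emit:
move_arm:
  steps:
    - [[0,0,0],[0,0,0],1]
    - [[0,0,0],[0,0,0],1]
    - [[0,0,1],[0,0,0],1]
    - [[0,0,2.5],[0,0,0],1]
    - [[0,0,3],[0,0,0],1]

```text
time: 41.3
position: [622.3, 2.9, 174.5]
ee_rot: [0.757, -0.653, -0.0, 0.0]
contact_force: [0.2, 0.7, 0.7]
width: 0.999
finger_force: 0.0
```

Emit:
move_arm:
  steps:
    - [[0,0,3],[0,0,0],1]
    - [[0,0,3],[0,0,0],1]
    - [[0,0,2],[0,0,0],1]
    - [[-2,-1,0],[0,0,0],1]
    - [[-4,-3,0],[0,0,0],1]

```text
time: 41.92
position: [562.8, -36.6, 254.0]
ee_rot: [0.758, -0.652, 0.0, -0.0]
contact_force: [-0.6, -0.3, -0.7]
width: 0.999
finger_force: 0.0
```

Emit:
move_arm:
  steps:
    - [[-4,-4,0],[0,0,0],1]
    - [[-4,-4,0],[0,0,0],1]
    - [[-3,-4,0],[0,0,0],1]
    - [[-1,-4,0],[0,0,0],1]
    - [[0,-2,0],[0,0,0],1]

```text
time: 42.55
position: [441.5, -218.6, 254.9]
ee_rot: [0.757, -0.654, 0.001, -0.0]
contact_force: [-0.1, 0.0, -0.0]
width: 1.002
finger_force: 0.0
```

Emit:
move_arm:
  steps:
    - [[0,0,0],[0,0,0],1]
    - [[0,0,0],[0,0,0],1]
    - [[0,0,0],[0,0,0],1]
    - [[0,0,0],[0,0,0],1]
    - [[0,0,0],[0,0,0],1]

```text
time: 43.18
position: [442.6, -216.6, 253.6]
ee_rot: [0.758, -0.653, -0.0, 0.0]
contact_force: [-0.1, -0.5, 0.2]
width: 0.997
finger_force: 0.0
```

```bash
python3 - <<'E'
from look import *
for n in("side","top"):
    print("b1",bell(n,(636.5,-88),105,185,8.5,30)),print("b2",bell(n,(623,3),95,165,8,30))
    print("b3",bell(n,(609.5,93.5),87,145,7.5,25)),print("b4",bell(n,(597,184.5),78,125,7,25))
c=manip.read_camera("side");cv2.imwrite("pics/s4.png",c["pixels"][:,:,::-1])
E
```

```text
[ 442.6 -216.6  253.6] 0.9966627406821091
b1 ('side', 136, array([634.7, -87.5]), np.float64(178.5))
b2 ('side', 122, array([620.7,   3.4]), np.float64(159.5))
b3 ('side', 99, array([607.8,  93.7]), np.float64(140.0))
b4 ('side', 80, array([595.2, 184.1]), np.float64(119.7))
b1 ('top', 6)
b2 ('top', 95, array([623.8,   3.9]), np.float64(162.7))
b3 ('top', 94, array([610.7,  94.2]), np.float64(141.3))
b4 ('top', 78, array([598.4, 185. ]), np.float64(120.0))
```

View pics/s4.png

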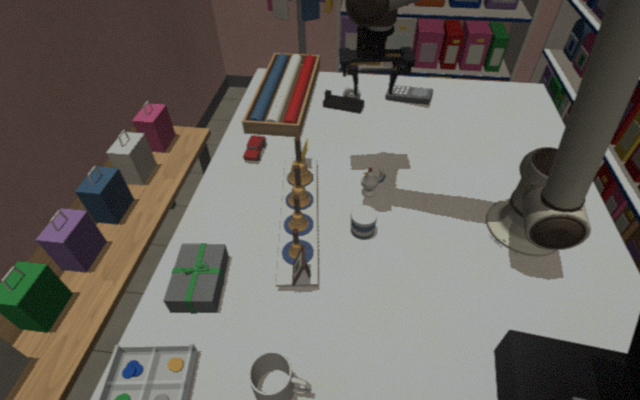

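All four bells stand on their pads at side-view (300,170), (299,195), (298,220) and (298,248), each about 1–2 mm from its pad centre by the camera fits.

```bash
python3 -c "
from plant import manip
print(manip.sign_off())"
```

```text
the job is handed in; nothing more can be done
None
```

All four bells stand upright on the riser pads, largest next to the yellow ticket down to smallest at the frame end, each about 1–2 mm from its pad centre by the camera fits; the job was handed in after about 43 s of robot time, and the hand-in gave no verdict.

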